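# Set up the jar-filling stand and hold its sprung gate half open

## Robot

A 6-joint arm with a two-finger parallel gripper is mounted at the origin on a cart in front of the work surface, level with it; the furniture and walls round the work are solid. World frame = base frame: x ahead of the robot, y to its left, z up, the work surface at z = 0. Lengths are in m, angles in rad, forces in N, time in s.
With the tool pointing down it reaches from about 0.25 to 0.775 m from the base axis. Payload 4 kg.
Tool frame: the origin (TCP) lies between the finger pads; the fingertips stand 8 mm ahead of it and the grasp point (between the pads) lies 11 mm behind it (env.nose_length is the distance from the TCP to the fingertips, in m); z points along the fingers, y is the line along which they close (so a half turn about z gives the same grasp; the last joint's range is limited). The gripper opens to 94 mm and grips with 3 to 60 N. Pads are 16 mm wide; open, the fingers measure 119 mm over their backs; the gripper's body (75 mm by 177 mm) begins 78 mm behind the grasp point.
Start: joints at [1.03, 0.087, 1.371, -0, 1.684, -0.103], TCP at [0.233, 0.498, 0.214] pointing down, gripper open.
Joint ranges: [-3.1, 3.1], [-0.76, 2.03], [0.27, 2.55], [-1.08, 4.22], [0.17, 2.65], [-2.57, 2.57]. Speed limits (rad/s): [2.79, 2.79, 3.14, 3.14, 3.14, 3.14].

## Interface

Orientations are given as a rotation vector (axis times angle).
In Python, from rig import env, vision, ticket gives the robot as it stands.
- The arm moves only by the tool servo_tool, never from a script. Its argument "steps" is a list of rows, each an object of numbers: "jaw": the finger opening in mm, from 0 to 94; "tx", "ty", "tz": the shift along the tool's x, y, z in mm; "rx", "ry", "rz": the turn, a rotation vector about the tool's x, y, z in degrees. A call has 1 to 20 rows; each row shifts and turns the commanded pose from where the row before left it, along the tool's axes as they then stand; what a row does not reach is not made up. A row lasts 1/10 s, in which the tool goes at most 50 mm and 8.59 degrees, less where a joint would pass 70% of its speed; a pose out of reach is approached as far as the arm can. A call with a gripper value outside its range is refused whole. The fingers move at their own pace and stop on an object; the grip force is fixed at half the most. Time passes only in rows, so rows that do not move let the fingers close. It gives the time, the measured TCP pose, the force, the opening and the grip force at its end, in the units of the state.
- env.get_obs(): the state, without advancing time (a new reading comes with each control period).
- vision.snapshot(name): name is "side" or "top" or "wrist"; returns a dict with "pixels" (480x640x3 uint8, red, green, blue), "fx", "fy", "cx", "cy" (pixels), "eye" and "rotation" of the camera in the world; the wrist camera has in their place "tool_from_camera" (4x4, takes a point from camera to tool coordinates, whose origin is the TCP and whose axes are the flange's). Camera axes: x right, y down, z forward; pixel columns grow to the right and rows downward; lengths in m; the calibration is good to about 2 mm. A picture is of the moment at which its call begins: read the wrist's pose just before it. There is no depth.
- ticket.hand_in(): hands the job in; it is judged then, once.
Trained networks look in a picture, given as the dict that the camera call returned (one of the last four; its "shot" number tells which), for a name from the list of things; names that differ only in an ending like _2 or _b are one class to them, and where a whole thing is asked for, a point or a joint stands for the part that bears it (a point fixed in the world has none). Each returns a list of dicts, best first, with "conf" (0 to 1); they miss things now and then, are a little off and sometimes report something else, mostly with a low value. They report only what shows in the picture. A call takes as long as a camera call. They do not tell look-alikes from the thing itself.
- vision.look_for(picture, label): "position" ([column, row] in pixels, amid what is visible of it).
- vision.tip_of(picture, label): "position" ([column, row] in pixels: a listed point, or the origin of a listed thing).
The state is a dict: "time_s": time; "joint_positions": joint angles; "joint_velocities": joint speeds; "effort": joint torques, N m; "eef_pos": TCP position; "orientation": TCP orientation; "contact_force": force on the tool from outside, world axes, zero at the start; "torque": the same for the moment, N m; "opening": opening from 0.0 (shut) to 1.0 (fully open); "grasp_force": force on a finger pad.
Only numpy, scipy, OpenCV 4.12 (cv2) and the standard library are available. Lean on these libraries where they do the work, as an engineer would, in place of code of your own. Each camera call takes 0.05 s, during which the arm holds its last target. There are 200 camera calls.

## Task

Two steel funnels are waiting by the jar-filling stand: seat the clean one with the green tag fully down and upright in the stand's collar, and stand the unwashed one with the red tag upright in the blue basket, without letting it touch the stand. Then pull the knob of the sprung gate towards its open side to half of its travel, so that half of the outlet over the glass is uncovered, and finish while still holding it there, so that I can tip the beans in slowly. Leave the glass under the outlet, the red-lidded canister and the small lidded jar where they are.

Things in the scene. Friction and masses are not known exactly. Their poses are not given: they have to be found in the camera images.
- green_funnel (a point): Clean steel funnel, green clip-on tag. 80 mm high, 90 g, upright on its spout. Spout 37 mm outer diameter (33 at the foot) up to 22 mm, cone, then upright lip 60 mm outer diameter from 44 to 80 mm above the underside (grip it across). Point: on the axis, 40 mm above the underside; z up. The tag hangs outside the lip on the -x side, 26 mm wide, out to 52 mm from the axis: close the fingers along y.
- red_funnel (a point): Unwashed funnel, the same in shape and size as the green one but with a red tag on its -x side. The point is on the axis, 40 mm above the underside.
- stand: Metal jar-filling stand, fixed: base plate 130 x 150 mm, two side cheeks, on them a gate housing 90 x 136 mm whose top is 100.5 mm above the worktop, and on that an upright steel collar. Origin on the worktop under the collar's axis; z up, -x towards the gate's knob (the opening direction).
- collar_seat (a point): Centre of the ledge in the stand's collar, 100 mm above the worktop, on which the underside of a seated funnel rests. The collar rises 19 mm above this ledge; inside diameter 42 mm, flared to 55 mm at the mouth. Black spring barrels lie 46 mm to either side of it (y), their tops 117 mm above the worktop. Axes as the stand's.
- gate_knob (a point): Black upright knob of the gate, 18 mm diameter with a 23 mm head, on a crossbar in front of the stand. Point on its axis at gripping height, 136 mm above the worktop; the knob reaches 18 mm below and 24 mm above it. The crossbar, 108 mm wide, has its top at 114 mm. Closed, the knob is 117 mm from the collar's axis; it moves along the stand's -x as the gate opens.
- gate (a joint): Opening of the sliding gate in m: 0 closed, 0.048 fully open, half travel 0.024. It slides level along the stand's -x. A spring pulls it shut: about 4 N closed, 8 N at half, 12 N fully open; let go, it closes. At half travel a red line across the blade is just clear of the housing's front edge and half of the round outlet is uncovered.
- basket: Pale blue slotted basket for the washing-up, fixed, 143 (x) x 88 (y) x 48 mm high. Origin under its centre on the worktop; z up. Inside 128 x 74 mm, floor 2 mm above the worktop.
- glass: Small clear drinking glass, 58 mm diameter, 70 mm high, loose, standing on the base plate of the stand under the outlet. Origin at the centre of its underside. To be left alone.
- canister: Dark canister with a red screw lid, 74 mm diameter, 124 mm high, loose. Origin at the centre of its underside. To be left alone.
- lidded_jar: Small glass jar with a dark lid, 48 mm diameter, 70 mm high, loose. Origin at the centre of its underside. To be left alone.
There are look-alikes about, which are no part of the job. Leave any orange or purple look-alike of the part that bears red_funnel alone.

How it is judged:
By the outcome, as a careful person would: the job done as asked, in the order asked, and still so for the second after the job is handed in, while the arm keeps its last pose, push and grip.
It also fails if it takes over 64 s, if anything falls off the work surface, if the arm or the gripper's body presses on something with over 40 N, if the wrist force passes 120 N, or if a joint passes its speed limit or range.

## Working session

There is one attempt and no reset: what is moved stays moved. The work goes in short steps, Python scripts to look and compute and a tool call to move; the robot and the scene stay as the last step left them, time stands still between calls to the robot, and variables do not carry over. Pictures are saved under pics/ and viewed, at most 10 in all, crops included, and the job is handed in when it is done.

Besides the shell and the picture viewer there is one more tool, called after "Call:" as name(argument=value, ...) on one line, values as JSON. servo_tool: Moves the arm, as the interface text tells. Its arguments: {"type":"object","properties":{"steps":{"type":"array","items":{"type":"object","properties":{"jaw":{"type":"number"},"tx":{"type":"number"},"ty":{"type":"number"},"tz":{"type":"number"},"rx":{"type":"number"},"ry":{"type":"number"},"rz":{"type":"number"}}}}},"required":["steps"]}

```bash
ls; mkdir -p pics
cat > h.py <<'E'
import numpy as np, cv2
from scipy.spatial.transform import Rotation as R
from rig import env, vision, ticket
def save(p,n): cv2.imwrite('pics/'+n,p['pixels'][:,:,::-1])
def ray(p,uv,obs=None):
    d=np.array([(uv[0]-p['cx'])/p['fx'],(uv[1]-p['cy'])/p['fy'],1.])
    if 'eye' in p: return np.array(p['eye']),np.array(p['rotation'])@d
    T=np.array(p['tool_from_camera']); W=R.from_rotvec(obs['orientation']).as_matrix()
    return np.array(obs['eef_pos'])+W@T[:3,3], W@T[:3,:3]@d
def atz(p,uv,z,obs=None):
    o,d=ray(p,uv,obs); return o+d*(z-o[2])/d[2]
def tri(rs):
    A=0;b=0
    for o,d in rs:
        d=d/np.linalg.norm(d); P=np.eye(3)-np.outer(d,d); A=A+P; b=b+P@o
    return np.linalg.solve(A,b)
E
python3 - <<'E'
from h import *
np.set_printoptions(precision=4,suppress=True)
o=env.get_obs(); print({k:np.round(v,4) for k,v in o.items()}, env.nose_length)
H=dict(green_funnel=.04,red_funnel=.04,stand=0,collar_seat=.1,gate_knob=.136,basket=0,glass=.01,canister=0,lidded_jar=0)
for c in ['top','side','wrist']:
    o=env.get_obs(); p=vision.snapshot(c); save(p,c+'0.png')
    print(c,p.get('eye'))
    for l,z in H.items():
        for r in vision.tip_of(p,l)[:4]:
            print(l,np.round(r['position']),round(r['conf'],2),atz(p,r['position'],z,o))
E
```

```text
pics
{'time_s': np.float64(0.0), 'joint_positions': array([ 1.0299,  0.088 ,  1.3722, -0.    ,  1.6836, -0.1031]), 'joint_velocities': array([ 0.0008,  0.0007,  0.0004,  0.0001,  0.0009, -0.0016]), 'effort': array([ -0.0004, -34.0178, -30.2426,   0.0717,   0.033 ,  -0.0002]), 'eef_pos': array([0.2329, 0.4977, 0.2123]), 'orientation': array([-0.682 , -3.066 ,  0.0032]), 'contact_force': array([ 0.4534, -0.0573, -0.4822]), 'torque': array([-0.0168,  0.0321, -0.0252]), 'grasp_force': np.float64(0.0), 'opening': np.float64(1.0004)} 0.008
top [ 0.396  -0.2445  1.0654]Traceback (most recent call last):
  File "<stdin>", line 10, in <module>
  File "h.py", line 11, in atz
    o,d=ray(p,uv,obs); return o+d*(z-o[2])/d[2]
                                           ~^^^
IndexError: invalid index to scalar variable.
```

```bash
python3 - <<'E'
import re
s=open('h.py').read()
s=s.replace("np.array(p['rotation'])@d","rot(p['rotation'])@d").replace("def ray","def rot(r):\n    r=np.array(r); return r if r.shape==(3,3) else R.from_rotvec(r).as_matrix()\ndef ray",1)
open('h.py','w').write(s)
E
python3 - <<'E'
from h import *
np.set_printoptions(precision=4,suppress=True)
H=dict(green_funnel=.04,red_funnel=.04,stand=0,collar_seat=.1,gate_knob=.136,basket=0,glass=.01,canister=0,lidded_jar=0)
for c in ['top','side','wrist']:
    o=env.get_obs(); p=vision.snapshot(c); save(p,c+'0.png')
    print(c,p.get('eye'),p.get('rotation'),p.get('tool_from_camera'))
    for l,z in H.items():
        for r in vision.tip_of(p,l)[:4]:
            print(l,np.round(r['position']),round(r['conf'],2),atz(p,r['position'],z,o))
E
```

```text
top [ 0.396  -0.2445  1.0654] [-2.1412  2.1136 -0.1586] None
green_funnel [336. 314.] 0.57 [ 0.4006 -0.2664  0.04  ]
red_funnel [348. 253.] 0.93 [ 0.5378 -0.2931  0.04  ]
red_funnel [406. 335.] 0.83 [ 0.3564 -0.42    0.04  ]
red_funnel [299. 224.] 0.77 [ 0.6035 -0.179   0.04  ]
red_funnel [277. 295.] 0.64 [ 0.4407 -0.1341  0.04  ]
stand [236. 223.] 0.63 [ 0.6124 -0.0243  0.    ]
collar_seat [228. 212.] 0.72 [ 0.6151 -0.0264  0.1   ]
gate_knob [214. 260.] 0.95 [ 0.5061 -0.0119  0.136 ]
basket [407. 267.] 0.78 [ 0.5108 -0.4326  0.    ]
canister [317. 178.] 0.59 [ 0.7269 -0.2171  0.    ]
lidded_jar [356. 196.] 0.74 [ 0.6809 -0.3141  0.    ]
side [0.3626 0.6969 0.5807] [-0.2463  2.562  -1.5947] None
green_funnel [399. 263.] 0.69 [ 0.4021 -0.2839  0.04  ]
red_funnel [339. 257.] 0.81 [ 0.5259 -0.2872  0.04  ]
red_funnel [369. 304.] 0.68 [ 0.4438 -0.1205  0.04  ]
red_funnel [427. 239.] 0.62 [ 0.3479 -0.4024  0.04  ]
red_funnel [290. 283.] 0.57 [ 0.6021 -0.1664  0.04  ]
stand [260. 346.] 0.9 [ 0.6198 -0.0199  0.    ]
collar_seat [258. 295.] 0.88 [ 0.6178 -0.0256  0.1   ]
gate_knob [327. 288.] 0.88 [ 0.4995 -0.0093  0.136 ]
basket [356. 244.] 0.96 [ 0.5107 -0.4304  0.    ]
glass [262. 339.] 0.8 [ 0.6164 -0.0255  0.01  ]
lidded_jar [273. 261.] 0.64 [ 0.6785 -0.313   0.    ]
wrist None None [[ 0.0002 -0.9635 -0.2676  0.0768]
 [ 1.      0.0001  0.0005  0.0011]
 [-0.0005 -0.2676  0.9635 -0.1717]
 [ 0.      0.      0.      1.    ]]
```

View pics/top0.png

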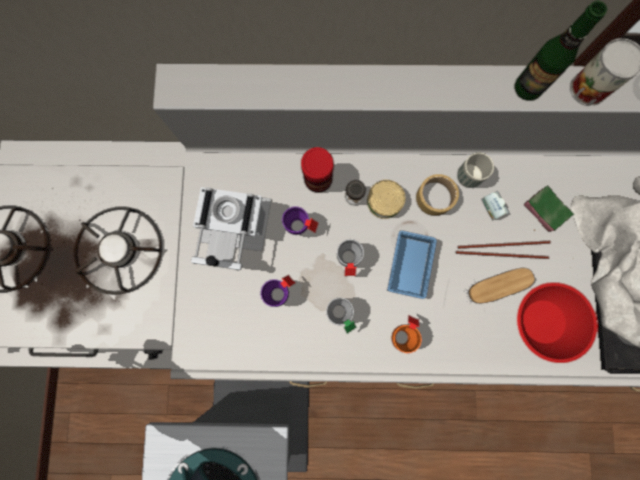

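View pics/side0.png

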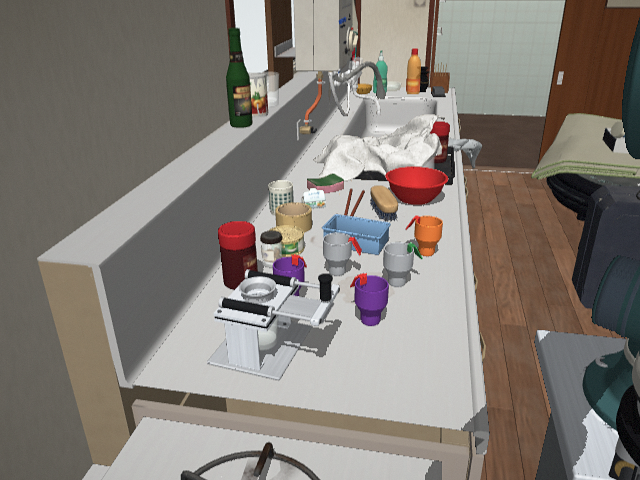

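The top view holds five funnels:
- **Steel with green tag:** about (340,312), tag at (350,327).
- **Steel with red tag:** about (349,254), tag at (350,270).
- **Purple with red tags:** (297,221) and (275,293). Look-alikes.
- **Orange with red tag:** (406,337). Look-alike.

The stand's collar is at (228,210) and its knob at (212,261). The basket is at (413,264), the canister at (317,170) and the jar at (356,190). I choose the two steel ones and will check them in a close crop.

Run:
```python
from h import *
np.set_printoptions(precision=4,suppress=True)
t=cv2.imread('pics/top0.png')[190:360,260:460]; s=cv2.imread('pics/side0.png')[200:320,310:450]
a=cv2.resize(t,(400*1,340),interpolation=3); b=cv2.resize(s,(397,340),interpolation=3)
cv2.imwrite('pics/crop1.png',np.hstack([a,b]))
p=vision.snapshot('top'); q=vision.snapshot('side')
P=lambda c,l:[np.array(r['position']) for r in vision.tip_of(c,l)]
for l,a,b in [('green_funnel',P(p,'green_funnel')[0],P(q,'green_funnel')[0]),('red_funnel',P(p,'red_funnel')[0],P(q,'red_funnel')[0])]+[(l,P(p,l)[0],P(q,l)[0]) for l in ['collar_seat','gate_knob','stand','basket']]:
    print(l,a,b,tri([ray(p,a),ray(q,b)]))
# basket yaw from colour
hsv=cv2.cvtColor(p['pixels'],cv2.COLOR_RGB2HSV)
def cen(lo,hi,box):
    m=cv2.inRange(hsv,lo,hi); k=np.zeros_like(m); k[box[1]:box[3],box[0]:box[2]]=255
    return cv2.findNonZero(m&k)
b=cen((95,60,60),(120,255,255),(380,220,450,310)); r=cv2.minAreaRect(b); bp=cv2.boxPoints(r); print('basket',[atz(p,c,.048)[:2] for c in bp],r)
for n,lo,hi,box in [('gt',(45,120,40),(80,255,255),(335,300,370,345)),('rt',(0,150,100),(8,255,255),(335,255,370,285))]:
    c=cen(lo,hi,box).reshape(-1,2); print(n,len(c),c.mean(0),atz(p,c.mean(0),.07))
```

```text
green_funnel [336.1 311.2] [397.9 264.6] [ 0.4045 -0.2663  0.0451]
red_funnel [406.8 338.1] [369.5 303.2] [ 0.4075 -0.4471 -0.1612]
collar_seat [229.8 210.5] [258.2 297. ] [ 0.6202 -0.0295  0.0929]
gate_knob [213.3 260.6] [324.5 291.1] [ 0.5041 -0.0083  0.1305]
stand [237.7 223.2] [260.8 343.2] [ 0.616  -0.0281 -0.0013]
basket [409.1 265. ] [354.1 241.9] [ 0.5159 -0.438   0.0005]
basket [array([ 0.4518, -0.3793]), array([ 0.5898, -0.4077]), array([ 0.5735, -0.4941]), array([ 0.4364, -0.4639])] ((412.1332092285156, 264.3195495605469), (39.0423583984375, 61.89173889160156), 11.070201873779297)
gt 67 [348.8955 325.2687] [ 0.3758 -0.2936  0.07  ]
rt 101 [349.9307 269.1881] [ 0.4971 -0.2954  0.07  ]
```

View pics/crop1.png

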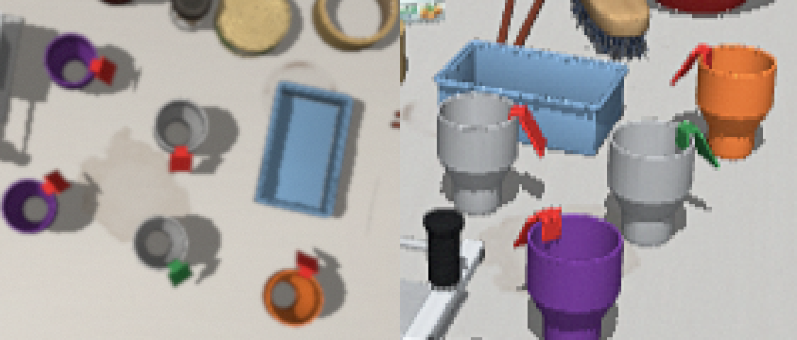

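The crop confirms the choice. In its top half, the steel funnel at (182,128) has the red tag and the one at (160,242) has the green tag. The purple and orange ones are look-alikes. Next I move over the green funnel and look with the wrist camera.

Call:
servo_tool(steps=[{"tx":-24,"ty":-31,"tz":-2,"jaw":94},{"tx":-24,"ty":-31,"tz":-2},{"tx":-24,"ty":-31,"tz":-2},{"tx":-24,"ty":-31,"tz":-2},{"tx":-24,"ty":-31,"tz":-2},{"tx":-24,"ty":-31,"tz":-2},{"tx":-24,"ty":-31,"tz":-2},{"tx":-24,"ty":-31,"tz":-2},{"tx":-24,"ty":-31,"tz":-2},{"tx":-24,"ty":-31,"tz":-2},{"tx":-24,"ty":-31,"tz":-2},{"tx":-24,"ty":-31,"tz":-2},{"tx":-24,"ty":-31,"tz":-2},{"tx":-24,"ty":-31,"tz":-2},{"tx":-24,"ty":-31,"tz":-2},{"tx":-24,"ty":-31,"tz":-2},{"tx":-24,"ty":-31,"tz":-2},{"tx":-24,"ty":-31,"tz":-2},{"tx":-24,"ty":-31,"tz":-2},{"tx":-24,"ty":-31,"tz":-2}])

```text
schema error: expected keys jaw, tx, ty, tz, rx, ry, rz
```

Call:
servo_tool(steps=[{"rz":8},{"rz":8},{"rz":8},{"rz":8},{"rz":8},{"rz":8},{"rz":8},{"rz":8},{"rz":8},{"rz":8},{"rz":8},{"rz":8},{"rz":8},{"rz":8},{"rz":3},{}])

```text
schema error: expected keys jaw, tx, ty, tz, rx, ry, rz
```

```bash
cat >> h.py <<'E'
np.set_printoptions(precision=4,suppress=True)
def info(o=None):
    o=o or env.get_obs(); W=R.from_rotvec(o['orientation']).as_matrix()
    print('t',round(float(o['time_s']),2),'tcp',np.array(o['eef_pos']),'fing ang',np.degrees(np.arctan2(W[1,1],W[0,1])),'zax',W[:,2],'q',np.round(o['joint_positions'],2),'F',np.round(o['contact_force'],1),'open',round(float(o['opening'])*94,1),'gf',round(float(o['grasp_force']),1))
    return o,W
def plan(goal,ang=None,o=None):
    "goal TCP world, finger-line angle (deg): print the tool shift mm, then turn"
    o,W=info(o); d=W.T@(np.array(goal)-o['eef_pos'])*1000
    print('shift tool mm',np.round(d,1))
    if ang is not None:
        c=np.degrees(np.arctan2(W[1,1],W[0,1])); a=-((ang-c+90)%180-90); print('rz deg',round(a,1))
        # tilt error to straight down, tool axes, deg
    e=W.T@np.cross(W[:,2],[0,0,-1]); print('tilt fix deg',np.round(np.degrees(e),2))
E
python3 - <<'E'
from h import *
o,W=info(); p=vision.snapshot('wrist'); save(p,'w1.png')
for l in ['green_funnel','red_funnel']:
    for f in (vision.tip_of,vision.look_for):
        for r in f(p,l)[:2]: print(l,f.__name__,r['position'],round(r['conf'],2),atz(p,r['position'],.04,o))
E
```

```text
t 2.3 tcp [0.2332 0.4982 0.2135] fing ang 64.91744161860922 zax [ 0.      0.0001 -1.    ] q [ 1.03  0.09  1.37  0.    1.68 -0.1 ] F [ 0.7  0.2 -0.3] open 94.3 gf 0.0
```

View pics/w1.png

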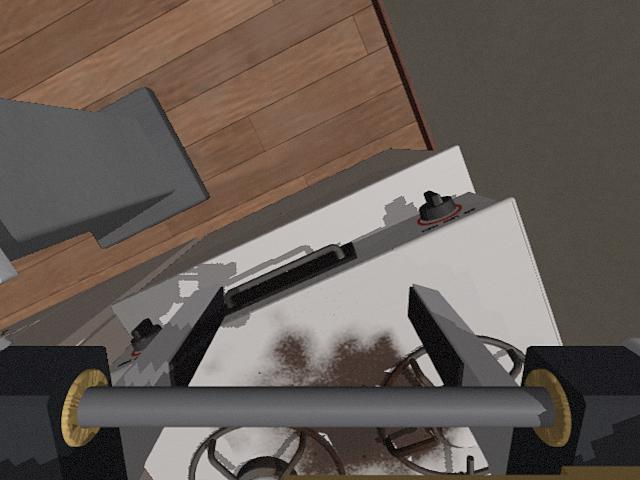

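The wrist picture shows only the start area over the stove, because the arm has not moved: every row needs all seven keys. I'm resending the moves.

Call:
servo_tool(steps=[{"jaw":94,"tx":-15,"ty":-20,"tz":-2,"rx":0,"ry":0,"rz":0},{"jaw":94,"tx":-28,"ty":-37,"tz":-3,"rx":0,"ry":0,"rz":0},{"jaw":94,"tx":-28,"ty":-37,"tz":-3,"rx":0,"ry":0,"rz":0},{"jaw":94,"tx":-28,"ty":-37,"tz":-3,"rx":0,"ry":0,"rz":0},{"jaw":94,"tx":-28,"ty":-37,"tz":-3,"rx":0,"ry":0,"rz":0},{"jaw":94,"tx":-28,"ty":-37,"tz":-3,"rx":0,"ry":0,"rz":0},{"jaw":94,"tx":-28,"ty":-37,"tz":-3,"rx":0,"ry":0,"rz":0},{"jaw":94,"tx":-28,"ty":-37,"tz":-3,"rx":0,"ry":0,"rz":0},{"jaw":94,"tx":-28,"ty":-37,"tz":-3,"rx":0,"ry":0,"rz":0},{"jaw":94,"tx":-28,"ty":-37,"tz":-3,"rx":0,"ry":0,"rz":0},{"jaw":94,"tx":-28,"ty":-37,"tz":-3,"rx":0,"ry":0,"rz":0},{"jaw":94,"tx":-28,"ty":-37,"tz":-3,"rx":0,"ry":0,"rz":0},{"jaw":94,"tx":-28,"ty":-37,"tz":-3,"rx":0,"ry":0,"rz":0},{"jaw":94,"tx":-28,"ty":-37,"tz":-3,"rx":0,"ry":0,"rz":0},{"jaw":94,"tx":-28,"ty":-37,"tz":-3,"rx":0,"ry":0,"rz":0},{"jaw":94,"tx":-28,"ty":-37,"tz":-3,"rx":0,"ry":0,"rz":0},{"jaw":94,"tx":-28,"ty":-37,"tz":0,"rx":0,"ry":0,"rz":0},{"jaw":94,"tx":-15,"ty":-20,"tz":0,"rx":0,"ry":0,"rz":0}])

```text
time_s: 4.35
eef_pos: [0.3981, -0.2802, 0.2599]
orientation: [-0.687, -3.065, 0.001]
contact_force: [0.2, -0.3, -0.3]
opening: 1.0
grasp_force: 0.0
```

Call:
servo_tool(steps=[{"jaw":94,"tx":0,"ty":0,"tz":0,"rx":0,"ry":0,"rz":8},{"jaw":94,"tx":0,"ty":0,"tz":0,"rx":0,"ry":0,"rz":8},{"jaw":94,"tx":0,"ty":0,"tz":0,"rx":0,"ry":0,"rz":8},{"jaw":94,"tx":0,"ty":0,"tz":0,"rx":0,"ry":0,"rz":8},{"jaw":94,"tx":0,"ty":0,"tz":0,"rx":0,"ry":0,"rz":8},{"jaw":94,"tx":0,"ty":0,"tz":0,"rx":0,"ry":0,"rz":8},{"jaw":94,"tx":0,"ty":0,"tz":0,"rx":0,"ry":0,"rz":8},{"jaw":94,"tx":0,"ty":0,"tz":0,"rx":0,"ry":0,"rz":8},{"jaw":94,"tx":0,"ty":0,"tz":0,"rx":0,"ry":0,"rz":8},{"jaw":94,"tx":0,"ty":0,"tz":0,"rx":0,"ry":0,"rz":8},{"jaw":94,"tx":0,"ty":0,"tz":0,"rx":0,"ry":0,"rz":8},{"jaw":94,"tx":0,"ty":0,"tz":0,"rx":0,"ry":0,"rz":8},{"jaw":94,"tx":0,"ty":0,"tz":0,"rx":0,"ry":0,"rz":8},{"jaw":94,"tx":0,"ty":0,"tz":0,"rx":0,"ry":0,"rz":8},{"jaw":94,"tx":0,"ty":0,"tz":0,"rx":0,"ry":0,"rz":3},{"jaw":94,"tx":0,"ty":0,"tz":0,"rx":0,"ry":0,"rz":0}])

```text
time_s: 5.95
eef_pos: [0.3982, -0.2769, 0.2605]
orientation: [2.953, 1.073, 0.0]
contact_force: [-0.8, -0.1, -1.1]
opening: 1.001
grasp_force: 0.0
```

Run:
```python
from h import *
o,W=info(); p=vision.snapshot('wrist'); save(p,'w1.png')
for l in ['green_funnel','red_funnel']:
    for r in vision.tip_of(p,l)[:3]: print(l,r['position'],round(r['conf'],2),atz(p,r['position'],.04,o))
```

```text
t 5.95 tcp [ 0.3982 -0.2769  0.2605] fing ang -50.07299280543738 zax [ 0.0002 -0.     -1.    ] q [-0.72 -0.06  1.43  0.    1.77  0.15] F [-0.8 -0.1 -1.1] open 94.1 gf 0.0
green_funnel [317.3, 210.4] 0.84 [ 0.4086 -0.2709  0.04  ]
red_funnel [382.5, 329.0] 0.93 [ 0.3516 -0.4159  0.04  ]
red_funnel [414.6, 128.7] 0.79 [ 0.5329 -0.2923  0.04  ]
red_funnel [227.1, 86.7] 0.78 [ 0.4449 -0.1271  0.04  ]
```

View pics/w1.png

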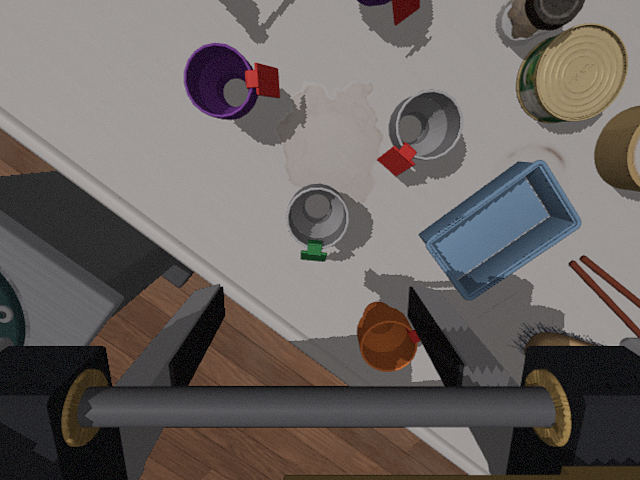

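The wrist view shows the green-tagged steel funnel with its rim centre at (318,215) and tag at (314,250). The red-tagged one has its rim centre at (426,124) and tag at (398,158). The basket is at (502,230) and the orange look-alike at (388,337).

Run:
```python
from h import *
o=env.get_obs(); p=vision.snapshot('wrist')
g=cv2.cvtColor(p['pixels'],cv2.COLOR_RGB2GRAY)
for n,c,t in [('green',(318,215),(314,250)),('red',(426,124),(398,158))]:
    C=atz(p,c,.08,o); T=atz(p,t,.068,o); e=C-T; print(n,C,T,'yaw',np.degrees(np.arctan2(e[1],e[0])),'finger ang',np.degrees(np.arctan2(e[1],e[0]))-90)
    for du in (-30,30) if n=='green' else (-36.5,36.5): print(atz(p,(c[0]+du,c[1]),.08,o)-C)
r=vision.tip_of(p,'basket')[0]; print('basket',r,atz(p,r['position'],0,o))
for c in [(419,237),(541,161),(580,222),(471,299)]: print(atz(p,c,.048,o))
c=atz(p,(318,215),.08,o); c=np.array([*c[:2],.051+.0]); plan([c[0],c[1],.053],-48,o)
```

```text
green [ 0.4107 -0.2696  0.08  ] [ 0.3794 -0.2908  0.068 ] yaw 34.11741338292366 finger ang -55.88258661707634
[-0.0182  0.0217  0.    ]
[ 0.0182 -0.0217  0.    ]
red [ 0.5346 -0.2904  0.08  ] [ 0.4986 -0.2937  0.068 ] yaw 5.302391184619083 finger ang -84.69760881538092
[-0.0208  0.0248  0.    ]
[ 0.0208 -0.0248  0.    ]
basket {'position': [483.6, 223.3], 'conf': 0.89} [ 0.5162 -0.4334  0.    ]
[ 0.4563 -0.3694  0.048 ]
[ 0.5898 -0.408   0.048 ]
[ 0.5748 -0.4859  0.048 ]
[ 0.4427 -0.4617  0.048 ]
t 6.1 tcp [ 0.3981 -0.2769  0.2605] fing ang -50.02465365457009 zax [ 0.0001  0.0001 -1.    ] q [-0.72 -0.06  1.43  0.    1.77  0.15] F [0.2 0.3 0.2] open 94.2 gf 0.0
shift tool mm [ 14.3   2.5 207.5]
rz deg -2.0
tilt fix deg [-0.   -0.01  0.  ]
```

Call:
servo_tool(steps=[{"jaw":94,"tx":14.3,"ty":2.5,"tz":30,"rx":0,"ry":0,"rz":6},{"jaw":94,"tx":0,"ty":0,"tz":40,"rx":0,"ry":0,"rz":0},{"jaw":94,"tx":0,"ty":0,"tz":40,"rx":0,"ry":0,"rz":0},{"jaw":94,"tx":0,"ty":0,"tz":40,"rx":0,"ry":0,"rz":0},{"jaw":94,"tx":0,"ty":0,"tz":35,"rx":0,"ry":0,"rz":0},{"jaw":94,"tx":0,"ty":0,"tz":15,"rx":0,"ry":0,"rz":0},{"jaw":94,"tx":0,"ty":0,"tz":7.5,"rx":0,"ry":0,"rz":0},{"jaw":94,"tx":0,"ty":0,"tz":0,"rx":0,"ry":0,"rz":0},{"jaw":70,"tx":0,"ty":0,"tz":0,"rx":0,"ry":0,"rz":0},{"jaw":50,"tx":0,"ty":0,"tz":0,"rx":0,"ry":0,"rz":0},{"jaw":50,"tx":0,"ty":0,"tz":0,"rx":0,"ry":0,"rz":0},{"jaw":50,"tx":0,"ty":0,"tz":0,"rx":0,"ry":0,"rz":0},{"jaw":50,"tx":0,"ty":0,"tz":0,"rx":0,"ry":0,"rz":0},{"jaw":50,"tx":0,"ty":0,"tz":0,"rx":0,"ry":0,"rz":0}])

```text
time_s: 7.6
eef_pos: [0.411, -0.2697, 0.0534]
orientation: [3.005, 0.916, 0.001]
contact_force: [-0.1, -0.4, 2.4]
opening: 0.618
grasp_force: 30.0
```

Run:
```python
from h import *
info(); p=vision.snapshot('wrist'); save(p,'w2.png')
```

```text
t 7.6 tcp [ 0.411  -0.2697  0.0534] fing ang -56.08378783651745 zax [ 0.0007 -0.0003 -1.    ] q [-0.7   0.05  1.74  0.    1.36  0.28] F [-0.1 -0.4  2.4] open 58.1 gf 30.0
```

View pics/w2.png

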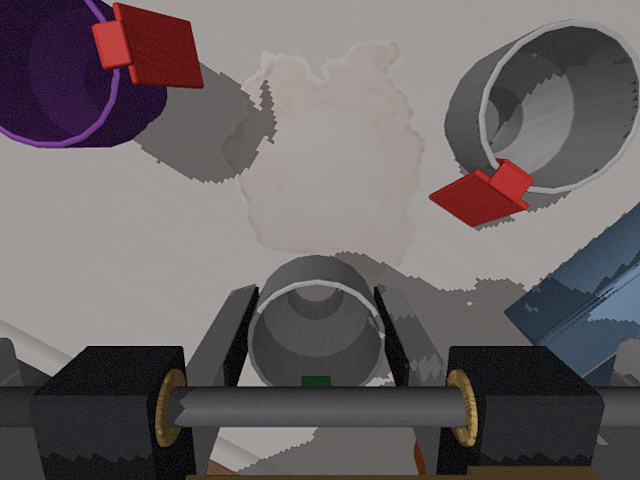

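The funnel is between the pads (rim centre about (316,336)), with 30 N grip. I lift it, move short of the collar and look again.

Call:
servo_tool(steps=[{"jaw":50,"tx":0,"ty":0,"tz":-15,"rx":0,"ry":0,"rz":0},{"jaw":50,"tx":0,"ty":0,"tz":-33,"rx":0,"ry":0,"rz":0},{"jaw":50,"tx":0,"ty":0,"tz":-33,"rx":0,"ry":0,"rz":0},{"jaw":50,"tx":0,"ty":0,"tz":-33,"rx":0,"ry":0,"rz":0},{"jaw":50,"tx":0,"ty":0,"tz":-33,"rx":0,"ry":0,"rz":0},{"jaw":50,"tx":0,"ty":0,"tz":-33,"rx":0,"ry":0,"rz":0},{"jaw":50,"tx":15,"ty":-6.5,"tz":0,"rx":0,"ry":0,"rz":0},{"jaw":50,"tx":30,"ty":-13,"tz":0,"rx":0,"ry":0,"rz":0},{"jaw":50,"tx":30,"ty":-13,"tz":0,"rx":0,"ry":0,"rz":0},{"jaw":50,"tx":30,"ty":-13,"tz":0,"rx":0,"ry":0,"rz":0},{"jaw":50,"tx":30,"ty":-13,"tz":0,"rx":0,"ry":0,"rz":0},{"jaw":50,"tx":30,"ty":-13,"tz":0,"rx":0,"ry":0,"rz":0},{"jaw":50,"tx":20,"ty":-9,"tz":0,"rx":0,"ry":0,"rz":0},{"jaw":50,"tx":12,"ty":-5,"tz":0,"rx":0,"ry":0,"rz":0},{"jaw":50,"tx":0,"ty":0,"tz":0,"rx":0,"ry":0,"rz":0}])

```text
time_s: 9.15
eef_pos: [0.5268, -0.0878, 0.2324]
orientation: [-3.003, -0.919, 0.001]
contact_force: [0.6, -1.0, -1.5]
opening: 0.624
grasp_force: 29.9
```

Run:
```python
from h import *
o,W=info(); p=vision.snapshot('wrist'); save(p,'w3.png')
for l,z in [('collar_seat',.1),('gate_knob',.136),('stand',0)]:
    for r in vision.tip_of(p,l)[:2]: print(l,r['position'],round(r['conf'],2),atz(p,r['position'],z,o))
T=np.linalg.inv(np.array(p['tool_from_camera']))
def pr(q): c=T[:3,:3]@q+T[:3,3]; return p['cx']+p['fx']*c[0]/c[2],p['cy']+p['fy']*c[1]/c[2]
print('rim expected',pr(np.array([0,0,-.027])),pr(np.array([.03,0,-.027])),p['fx'])
```

```text
t 9.15 tcp [ 0.5268 -0.0878  0.2324] fing ang -55.96086691379618 zax [-0.001   0.0004 -1.    ] q [-0.27  0.05  1.37  0.    1.72  0.71] F [ 0.6 -1.  -1.5] open 58.7 gf 29.9
collar_seat [316.2, 96.9] 0.92 [ 0.6206 -0.0249  0.1   ]
gate_knob [204.8, 220.3] 0.84 [ 0.5035 -0.0072  0.136 ]
gate_knob [531.1, 132.1] 0.26 [ 0.6803 -0.1602  0.136 ]
stand [312.6, 108.7] 0.83 [ 0.6187 -0.0219  0.    ]
rim expected (np.float64(315.45055342438457), np.float64(336.8142826366595)) (np.float64(315.4425251231763), np.float64(269.6594455539525)) 378.30109563108533
```

View pics/w3.png

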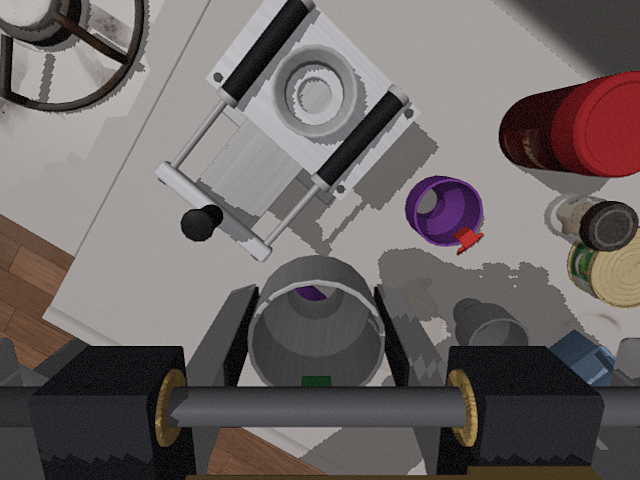

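The collar's mouth is centred at (315,92), its ledge at (315,96), the knob at (202,222), and the held funnel is straight. The collar-to-knob distance measures 118 mm against 117 given, so the fix is good. I go over the collar and down into its mouth.

Call:
servo_tool(steps=[{"jaw":50,"tx":15,"ty":0,"tz":0,"rx":0,"ry":0,"rz":0},{"jaw":50,"tx":30,"ty":0,"tz":0,"rx":0,"ry":0,"rz":0},{"jaw":50,"tx":30,"ty":0,"tz":0,"rx":0,"ry":0,"rz":0},{"jaw":50,"tx":25,"ty":0.5,"tz":0,"rx":0,"ry":0,"rz":0},{"jaw":50,"tx":12,"ty":0,"tz":0,"rx":0,"ry":0,"rz":0},{"jaw":50,"tx":0,"ty":0,"tz":20,"rx":0,"ry":0,"rz":0},{"jaw":50,"tx":0,"ty":0,"tz":25,"rx":0,"ry":0,"rz":0},{"jaw":50,"tx":0,"ty":0,"tz":10,"rx":0,"ry":0,"rz":0},{"jaw":50,"tx":0,"ty":0,"tz":4,"rx":0,"ry":0,"rz":0},{"jaw":50,"tx":0,"ty":0,"tz":4,"rx":0,"ry":0,"rz":0},{"jaw":50,"tx":0,"ty":0,"tz":4,"rx":0,"ry":0,"rz":0},{"jaw":50,"tx":0,"ty":0,"tz":4,"rx":0,"ry":0,"rz":0},{"jaw":50,"tx":0,"ty":0,"tz":0,"rx":0,"ry":0,"rz":0}])

```text
time_s: 10.65
eef_pos: [0.6213, -0.0259, 0.1638]
orientation: [3.005, 0.917, 0.009]
contact_force: [2.3, 2.5, 3.2]
opening: 0.617
grasp_force: 30.0
```

Run:
```python
from h import *
o,W=info(); print(o['torque'])
```

```text
t 10.65 tcp [ 0.6213 -0.0259  0.1638] fing ang -56.04860801087063 zax [ 0.0053  0.0015 -1.    ] q [-0.13  0.26  1.27  0.    1.61  0.84] F [2.3 2.5 3.2] open 58.0 gf 30.0
[ 0.5913 -0.4043  0.044 ]
```

Call:
servo_tool(steps=[{"jaw":50,"tx":2.5,"ty":-0.5,"tz":0,"rx":0,"ry":0,"rz":0},{"jaw":50,"tx":0,"ty":0,"tz":2,"rx":0,"ry":0,"rz":0},{"jaw":50,"tx":0,"ty":0,"tz":0,"rx":0,"ry":0,"rz":0}])

```text
time_s: 10.95
eef_pos: [0.6218, -0.0244, 0.1598]
orientation: [-3.004, -0.917, -0.001]
contact_force: [0.7, 2.2, 2.2]
opening: 0.619
grasp_force: 30.0
```

Run:
```python
from h import *
o,W=info(); print(o['torque'])
```

```text
t 10.95 tcp [ 0.6218 -0.0244  0.1598] fing ang -56.06372897819106 zax [ 0.0006  0.0009 -1.    ] q [-0.13  0.26  1.27  0.    1.6   0.85] F [0.7 2.2 2.2] open 58.2 gf 30.0
[ 0.4874 -0.2642 -0.0584]
```

Call:
servo_tool(steps=[{"jaw":50,"tx":0.8,"ty":-1.2,"tz":2,"rx":0,"ry":0,"rz":0},{"jaw":50,"tx":0,"ty":0,"tz":2,"rx":0,"ry":0,"rz":0},{"jaw":50,"tx":0,"ty":0,"tz":2,"rx":0,"ry":0,"rz":0},{"jaw":50,"tx":0,"ty":0,"tz":2,"rx":0,"ry":0,"rz":0},{"jaw":50,"tx":0,"ty":0,"tz":0,"rx":0,"ry":0,"rz":0}])

```text
time_s: 11.45
eef_pos: [0.6218, -0.0231, 0.154]
orientation: [3.005, 0.917, 0.003]
contact_force: [0.2, 3.9, 7.4]
opening: 0.62
grasp_force: 30.0
```

Run:
```python
from h import *
o,W=info(); print(o['torque'])
```

```text
t 11.45 tcp [ 0.6218 -0.0231  0.154 ] fing ang -56.0732872808195 zax [ 0.0019  0.0004 -1.    ] q [-0.13  0.26  1.28  0.    1.59  0.85] F [0.2 3.9 7.4] open 58.3 gf 30.0
[ 0.4855  0.2523 -0.005 ]
```

Call:
servo_tool(steps=[{"jaw":50,"tx":0.8,"ty":-1.2,"tz":0,"rx":0,"ry":0,"rz":0},{"jaw":75,"tx":0,"ty":0,"tz":0,"rx":0,"ry":0,"rz":0},{"jaw":94,"tx":0,"ty":0,"tz":0,"rx":0,"ry":0,"rz":0},{"jaw":94,"tx":0,"ty":0,"tz":0,"rx":0,"ry":0,"rz":0},{"jaw":94,"tx":0,"ty":0,"tz":0,"rx":0,"ry":0,"rz":0},{"jaw":94,"tx":0,"ty":0,"tz":-10,"rx":0,"ry":0,"rz":0},{"jaw":94,"tx":0,"ty":0,"tz":-20,"rx":0,"ry":0,"rz":0},{"jaw":94,"tx":0,"ty":0,"tz":-30,"rx":0,"ry":0,"rz":0},{"jaw":94,"tx":0,"ty":0,"tz":-35,"rx":0,"ry":0,"rz":0},{"jaw":94,"tx":0,"ty":0,"tz":-15,"rx":0,"ry":0,"rz":0}])

```text
time_s: 12.45
eef_pos: [0.6226, -0.0222, 0.2672]
orientation: [3.002, 0.916, 0.01]
contact_force: [0.1, 0.5, 0.4]
opening: 0.997
grasp_force: 0.0
```

Call:
servo_tool(steps=[{"jaw":94,"tx":-14,"ty":10.5,"tz":0,"rx":0,"ry":0,"rz":0},{"jaw":94,"tx":-28,"ty":21,"tz":0,"rx":0,"ry":0,"rz":0},{"jaw":94,"tx":-28,"ty":21,"tz":0,"rx":0,"ry":0,"rz":0},{"jaw":94,"tx":-28,"ty":21,"tz":0,"rx":0,"ry":0,"rz":0},{"jaw":94,"tx":-28,"ty":21,"tz":0,"rx":0,"ry":0,"rz":0},{"jaw":94,"tx":-28,"ty":21,"tz":0,"rx":0,"ry":0,"rz":0},{"jaw":94,"tx":-28,"ty":21,"tz":0,"rx":0,"ry":0,"rz":0},{"jaw":94,"tx":-28,"ty":21,"tz":0,"rx":0,"ry":0,"rz":0},{"jaw":94,"tx":-14,"ty":10.5,"tz":0,"rx":0,"ry":0,"rz":0},{"jaw":94,"tx":0,"ty":0,"tz":0,"rx":0,"ry":0,"rz":7.5},{"jaw":94,"tx":0,"ty":0,"tz":0,"rx":0,"ry":0,"rz":7.5},{"jaw":94,"tx":0,"ty":0,"tz":0,"rx":0,"ry":0,"rz":7.5},{"jaw":94,"tx":0,"ty":0,"tz":0,"rx":0,"ry":0,"rz":6.5},{"jaw":94,"tx":0,"ty":0,"tz":0,"rx":0,"ry":0,"rz":0}])

```text
time_s: 13.85
eef_pos: [0.5289, -0.2862, 0.2611]
orientation: [-3.137, -0.135, 0.002]
contact_force: [-0.4, -0.6, -0.4]
opening: 1.001
grasp_force: 0.0
```

Run:
```python
from h import *
o,W=info()
w=vision.snapshot('wrist'); save(w,'w4.png')
for l in ['red_funnel','basket']:
    for r in vision.tip_of(w,l)[:3]: print(l,r['position'],round(r['conf'],2),atz(w,r['position'],.04 if l[0]=='r' else 0,o))
p=vision.snapshot('top'); q=vision.snapshot('side')
a=vision.tip_of(p,'green_funnel');b=vision.tip_of(q,'green_funnel')
for x in a:
  print('top',x,atz(p,x['position'],.14))
  for y in b: print('  side',y,tri([ray(p,x['position']),ray(q,y['position'])]))
big=lambda im,x0,y0,w,h:cv2.resize(im['pixels'][y0:y0+h,x0:x0+w,::-1],(400,300),interpolation=3)
cv2.imwrite('pics/c4.png',np.vstack([cv2.resize(w['pixels'][:,:,::-1],(800,600))[100:400],np.hstack([big(p,170,170,120,90),big(q,200,220,160,120)])]))
```

```text
t 13.85 tcp [ 0.5289 -0.2862  0.2611] fing ang -85.06477881106717 zax [-0.0013  0.0012 -1.    ] q [-0.59  0.2   1.15  0.    1.79  0.89] F [-0.4 -0.6 -0.4] open 94.1 gf 0.0
red_funnel [325.0, 213.6] 0.93 [ 0.5377 -0.2943  0.04  ]
red_funnel [209.2, 129.6] 0.91 [ 0.6117 -0.1722  0.04  ]
red_funnel [412.9, 376.2] 0.68 [ 0.3522 -0.4164  0.04  ]
basket [438.6, 237.3] 0.83 [ 0.5141 -0.4316  0.    ]
top {'position': [221.6, 209.7], 'conf': 0.88} [ 0.6119 -0.0223  0.14  ]
  side {'position': [257.5, 272.9], 'conf': 0.94} [ 0.6131 -0.0226  0.1429]
```

View pics/c4.png

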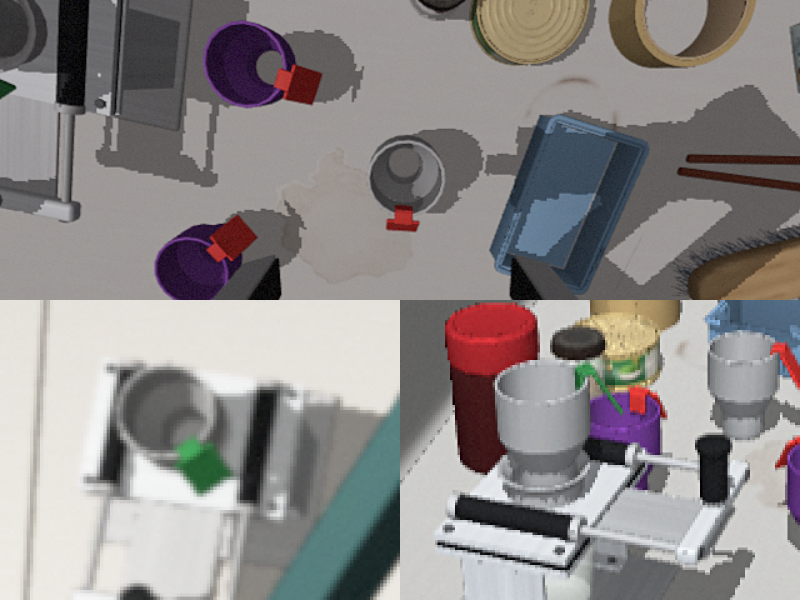

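The picture shows the green funnel seated upright in the collar. Its point triangulates at 143 mm high against 140 due. In the wrist crop the red-tagged steel funnel has its rim at (407,175), which is (325.6,220) in the full image, with its tag straight below.

Run:
```python
from h import *
o=env.get_obs(); w=vision.snapshot('wrist')
C=atz(w,(325.6,220),.08,o); print(C, atz(w,(322.4,254.5),.068,o))
plan([C[0],C[1],.060],-86,o)
```

```text
[ 0.5393 -0.2942  0.08  ] [ 0.5015 -0.2948  0.068 ]
t 14.2 tcp [ 0.5293 -0.2863  0.2619] fing ang -85.03207259186267 zax [-0.0001  0.0002 -1.    ] q [-0.59  0.2   1.15  0.    1.79  0.89] F [-0.4 -0.1 -0.3] open 94.3 gf 0.0
shift tool mm [  9.2   8.7 201.9]
rz deg 1.0
tilt fix deg [-0.01  0.    0.  ]
```

Call:
servo_tool(steps=[{"jaw":94,"tx":9,"ty":8.7,"tz":30,"rx":0,"ry":0,"rz":1},{"jaw":94,"tx":0,"ty":0,"tz":40,"rx":0,"ry":0,"rz":0},{"jaw":94,"tx":0,"ty":0,"tz":40,"rx":0,"ry":0,"rz":0},{"jaw":94,"tx":0,"ty":0,"tz":40,"rx":0,"ry":0,"rz":0},{"jaw":94,"tx":0,"ty":0,"tz":30,"rx":0,"ry":0,"rz":0},{"jaw":94,"tx":0,"ty":0,"tz":15,"rx":0,"ry":0,"rz":0},{"jaw":94,"tx":0,"ty":0,"tz":7,"rx":0,"ry":0,"rz":0},{"jaw":94,"tx":0,"ty":0,"tz":0,"rx":0,"ry":0,"rz":0},{"jaw":70,"tx":0,"ty":0,"tz":0,"rx":0,"ry":0,"rz":0},{"jaw":50,"tx":0,"ty":0,"tz":0,"rx":0,"ry":0,"rz":0},{"jaw":50,"tx":0,"ty":0,"tz":0,"rx":0,"ry":0,"rz":0},{"jaw":50,"tx":0,"ty":0,"tz":0,"rx":0,"ry":0,"rz":0},{"jaw":50,"tx":0,"ty":0,"tz":0,"rx":0,"ry":0,"rz":0}])

```text
time_s: 15.55
eef_pos: [0.5393, -0.2944, 0.0605]
orientation: [3.139, 0.107, 0.001]
contact_force: [0.2, -0.3, 1.0]
opening: 0.623
grasp_force: 29.9
```

Call:
servo_tool(steps=[{"jaw":50,"tx":0,"ty":0,"tz":-10,"rx":0,"ry":0,"rz":0},{"jaw":50,"tx":0,"ty":0,"tz":-30,"rx":0,"ry":0,"rz":0},{"jaw":50,"tx":0,"ty":0,"tz":-35,"rx":0,"ry":0,"rz":0},{"jaw":50,"tx":0,"ty":0,"tz":-15,"rx":0,"ry":0,"rz":0},{"jaw":50,"tx":-4,"ty":15,"tz":0,"rx":0,"ry":0,"rz":0},{"jaw":50,"tx":-7,"ty":28,"tz":0,"rx":0,"ry":0,"rz":0},{"jaw":50,"tx":-7,"ty":28,"tz":0,"rx":0,"ry":0,"rz":0},{"jaw":50,"tx":-7,"ty":28,"tz":0,"rx":0,"ry":0,"rz":0},{"jaw":50,"tx":-7,"ty":23,"tz":0,"rx":0,"ry":0,"rz":0},{"jaw":50,"tx":-3,"ty":12,"tz":0,"rx":0,"ry":0,"rz":0},{"jaw":50,"tx":0,"ty":0,"tz":0,"rx":0,"ry":0,"rz":8},{"jaw":50,"tx":0,"ty":0,"tz":0,"rx":0,"ry":0,"rz":8},{"jaw":50,"tx":0,"ty":0,"tz":0,"rx":0,"ry":0,"rz":0}])

```text
time_s: 16.85
eef_pos: [0.5127, -0.4303, 0.1482]
orientation: [-3.122, 0.331, 0.003]
contact_force: [-0.1, -0.7, 0.2]
opening: 0.619
grasp_force: 29.9
```

Run:
```python
from h import *
o,W=info()
p=vision.snapshot('top'); q=vision.snapshot('side')
a=vision.tip_of(p,'basket');b=vision.tip_of(q,'basket')
print(a,b,atz(p,a[0]['position'],0),atz(q,b[0]['position'],0) if b else 0)
for x in vision.tip_of(q,'red_funnel'): print(x, atz(q,x['position'],.12))
plan([.515,-.432,.062],-102)
```

```text
t 16.85 tcp [ 0.5127 -0.4303  0.1482] fing ang -102.08505131005266 zax [-0.0019  0.0021 -1.    ] q [-0.78  0.37  1.15  0.    1.62  1.  ] F [-0.1 -0.7  0.2] open 58.2 gf 29.9
[{'position': [410.0, 267.1], 'conf': 0.71}] [{'position': [355.1, 241.0], 'conf': 0.91}] [ 0.5109 -0.4401  0.    ] [ 0.5145 -0.444   0.    ]
{'position': [291.1, 284.9], 'conf': 0.76} [ 0.563  -0.0333  0.12  ]
{'position': [369.7, 300.0], 'conf': 0.71} [ 0.4325 -0.0119  0.12  ]
{'position': [428.0, 235.2], 'conf': 0.67} [ 0.3494 -0.2572  0.12  ]
{'position': [357.6, 193.9], 'conf': 0.65} [ 0.5109 -0.4443  0.12  ]
t 17.1 tcp [ 0.5133 -0.4301  0.1496] fing ang -101.97928326866445 zax [-0.0004  0.0005 -1.    ] q [-0.78  0.37  1.15  0.    1.62  1.  ] F [ 1.3  0.7 -1.3] open 58.2 gf 29.9
shift tool mm [ 2.1  1.5 87.6]
rz deg 0.0
tilt fix deg [-0.02  0.03  0.  ]
```

Call:
servo_tool(steps=[{"jaw":50,"tx":1,"ty":4,"tz":10,"rx":0,"ry":0,"rz":0},{"jaw":50,"tx":0,"ty":0,"tz":25,"rx":0,"ry":0,"rz":0},{"jaw":50,"tx":0,"ty":0,"tz":25,"rx":0,"ry":0,"rz":0},{"jaw":50,"tx":0,"ty":0,"tz":13,"rx":0,"ry":0,"rz":0},{"jaw":50,"tx":0,"ty":0,"tz":7,"rx":0,"ry":0,"rz":0},{"jaw":50,"tx":0,"ty":0,"tz":3,"rx":0,"ry":0,"rz":0},{"jaw":50,"tx":0,"ty":0,"tz":2,"rx":0,"ry":0,"rz":0},{"jaw":50,"tx":0,"ty":0,"tz":1.5,"rx":0,"ry":0,"rz":0},{"jaw":50,"tx":0,"ty":0,"tz":0,"rx":0,"ry":0,"rz":0}])

```text
time_s: 18.0
eef_pos: [0.5138, -0.4348, 0.0644]
orientation: [3.123, -0.33, 0.002]
contact_force: [0.9, -0.3, -0.1]
opening: 0.622
grasp_force: 29.9
```

Run:
```python
from h import *
info()
```

```text
t 18.0 tcp [ 0.5138 -0.4348  0.0644] fing ang -102.07773825774824 zax [ 0.0011 -0.0011 -1.    ] q [-0.79  0.42  1.26  0.    1.46  1.  ] F [ 0.9 -0.3 -0.1] open 58.5 gf 29.9
```

Call:
servo_tool(steps=[{"jaw":50,"tx":0,"ty":0,"tz":1.5,"rx":0,"ry":0,"rz":0},{"jaw":50,"tx":0,"ty":0,"tz":0.5,"rx":0,"ry":0,"rz":0},{"jaw":50,"tx":0,"ty":0,"tz":0,"rx":0,"ry":0,"rz":0},{"jaw":50,"tx":0,"ty":0,"tz":0,"rx":0,"ry":0,"rz":0}])

```text
time_s: 18.4
eef_pos: [0.5141, -0.4349, 0.063]
orientation: [3.123, -0.33, 0.003]
contact_force: [-0.7, 0.9, 6.0]
opening: 0.62
grasp_force: 29.9
```

Call:
servo_tool(steps=[{"jaw":70,"tx":0,"ty":0,"tz":0,"rx":0,"ry":0,"rz":0},{"jaw":85,"tx":0,"ty":0,"tz":0,"rx":0,"ry":0,"rz":0},{"jaw":94,"tx":0,"ty":0,"tz":0,"rx":0,"ry":0,"rz":0},{"jaw":94,"tx":0,"ty":0,"tz":0,"rx":0,"ry":0,"rz":0},{"jaw":94,"tx":0,"ty":0,"tz":-10,"rx":0,"ry":0,"rz":0},{"jaw":94,"tx":0,"ty":0,"tz":-30,"rx":0,"ry":0,"rz":0},{"jaw":94,"tx":0,"ty":0,"tz":-40,"rx":0,"ry":0,"rz":0},{"jaw":94,"tx":0,"ty":0,"tz":-40,"rx":0,"ry":0,"rz":0},{"jaw":94,"tx":0,"ty":0,"tz":-40,"rx":0,"ry":0,"rz":0},{"jaw":94,"tx":0,"ty":0,"tz":-25,"rx":0,"ry":0,"rz":0},{"jaw":94,"tx":0,"ty":0,"tz":-15,"rx":0,"ry":0,"rz":0},{"jaw":94,"tx":0,"ty":0,"tz":0,"rx":0,"ry":0,"rz":0}])

```text
time_s: 19.6
eef_pos: [0.5143, -0.4353, 0.2662]
orientation: [3.119, -0.33, 0.009]
contact_force: [0.1, 0.2, 0.0]
opening: 0.997
grasp_force: 0.0
```

Call:
servo_tool(steps=[{"jaw":94,"tx":-5,"ty":-20,"tz":0,"rx":0,"ry":0,"rz":0},{"jaw":94,"tx":-9,"ty":-38,"tz":0,"rx":0,"ry":0,"rz":0},{"jaw":94,"tx":-9,"ty":-38,"tz":0,"rx":0,"ry":0,"rz":0},{"jaw":94,"tx":-9,"ty":-38,"tz":0,"rx":0,"ry":0,"rz":0},{"jaw":94,"tx":-9,"ty":-38,"tz":0,"rx":0,"ry":0,"rz":0},{"jaw":94,"tx":-9,"ty":-38,"tz":0,"rx":0,"ry":0,"rz":0},{"jaw":94,"tx":-9,"ty":-38,"tz":0,"rx":0,"ry":0,"rz":0},{"jaw":94,"tx":-9,"ty":-38,"tz":0,"rx":0,"ry":0,"rz":0},{"jaw":94,"tx":-9,"ty":-38,"tz":0,"rx":0,"ry":0,"rz":0},{"jaw":94,"tx":-9,"ty":-38,"tz":0,"rx":0,"ry":0,"rz":0},{"jaw":94,"tx":-9,"ty":-38,"tz":0,"rx":0,"ry":0,"rz":0},{"jaw":94,"tx":-4,"ty":-16,"tz":0,"rx":0,"ry":0,"rz":0}])

```text
time_s: 20.8
eef_pos: [0.5028, -0.0039, 0.2604]
orientation: [-3.124, 0.325, 0.003]
contact_force: [-0.2, 0.2, -0.5]
opening: 1.002
grasp_force: 0.0
```

Call:
servo_tool(steps=[{"jaw":94,"tx":0,"ty":0,"tz":0,"rx":0,"ry":0,"rz":-7.8},{"jaw":94,"tx":0,"ty":0,"tz":0,"rx":0,"ry":0,"rz":-7.8},{"jaw":94,"tx":0,"ty":0,"tz":0,"rx":0,"ry":0,"rz":-7.8},{"jaw":94,"tx":0,"ty":0,"tz":0,"rx":0,"ry":0,"rz":-7.8},{"jaw":94,"tx":0,"ty":0,"tz":0,"rx":0,"ry":0,"rz":-7.8},{"jaw":94,"tx":0,"ty":0,"tz":0,"rx":0,"ry":0,"rz":-7.8},{"jaw":94,"tx":0,"ty":0,"tz":0,"rx":0,"ry":0,"rz":-7.8},{"jaw":94,"tx":0,"ty":0,"tz":0,"rx":0,"ry":0,"rz":-7.8},{"jaw":94,"tx":0,"ty":0,"tz":0,"rx":0,"ry":0,"rz":-7.8},{"jaw":94,"tx":0,"ty":0,"tz":0,"rx":0,"ry":0,"rz":-7.8},{"jaw":94,"tx":0,"ty":0,"tz":0,"rx":0,"ry":0,"rz":-7.8},{"jaw":94,"tx":0,"ty":0,"tz":0,"rx":0,"ry":0,"rz":-7.7},{"jaw":94,"tx":0,"ty":0,"tz":0,"rx":0,"ry":0,"rz":0}])

```text
time_s: 22.1
eef_pos: [0.5032, -0.0069, 0.2603]
orientation: [-2.381, -2.048, 0.002]
contact_force: [0.6, -1.0, -0.6]
opening: 1.0
grasp_force: 0.0
```

Run:
```python
from h import *
o,W=info(); w=vision.snapshot('wrist'); save(w,'w5.png')
for l,z in [('gate_knob',.136),('collar_seat',.1),('stand',0),('green_funnel',.14)]:
    for r in vision.tip_of(w,l)[:2]: print(l,r['position'],round(r['conf'],2),atz(w,r['position'],z,o))
p=vision.snapshot('top'); q=vision.snapshot('side')
for r in vision.tip_of(q,'gate_knob'): print('side knob',r,atz(q,r['position'],.136))
big=lambda im,x0,y0,w,h:cv2.resize(im['pixels'][y0:y0+h,x0:x0+w,::-1],(400,300),interpolation=3)
cv2.imwrite('pics/c5.png',np.vstack([cv2.resize(w['pixels'][:,:,::-1],(800,600))[100:400],np.hstack([big(p,350,210,120,90),big(q,300,180,160,120)])]))
```

```text
t 22.1 tcp [ 0.5032 -0.0069  0.2603] fing ang -8.600530170563502 zax [-0.002   0.0003 -1.    ] q [-0.13 -0.02  1.39  0.    1.77  0.02] F [ 0.6 -1.  -0.6] open 94.0 gf 0.0
gate_knob [316.8, 247.8] 0.62 [ 0.5046 -0.0102  0.136 ]
collar_seat [446.6, 235.9] 0.63 [ 0.6206 -0.0265  0.1   ]
stand [416.0, 212.2] 0.56 [ 0.6187 -0.0222  0.    ]
green_funnel [460.1, 244.6] 0.6 [ 0.6182 -0.0236  0.14  ]
side knob {'position': [323.6, 288.4], 'conf': 0.81} [ 0.5039 -0.007   0.136 ]
```

View pics/c5.png

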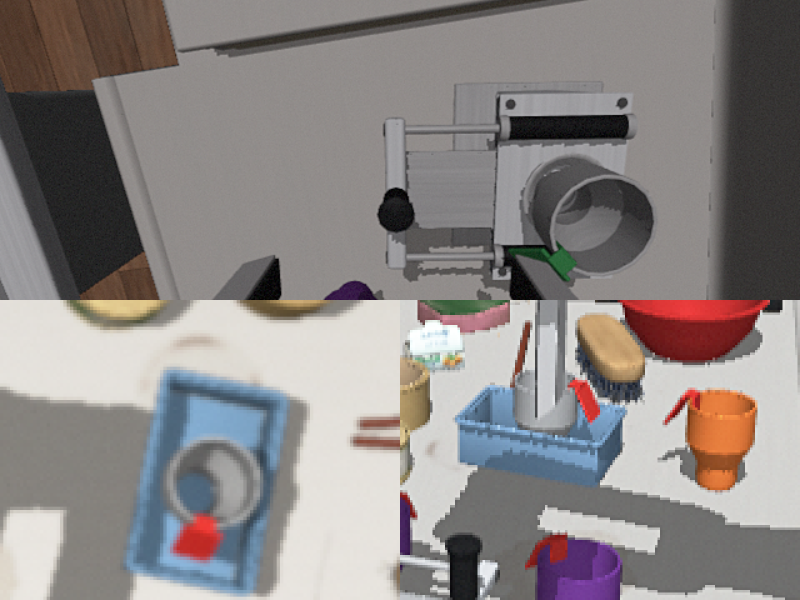

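The red funnel stands upright in the basket. The knob shows at (395,208) in the crop, and the gate rods lie level in the image, so the finger line matches the stand's x. I close the jaws partly, go down round the knob and grip it.

Call:
servo_tool(steps=[{"jaw":60,"tx":-1.5,"ty":1,"tz":0,"rx":0,"ry":0,"rz":0},{"jaw":50,"tx":0,"ty":0,"tz":0,"rx":0,"ry":0,"rz":0},{"jaw":50,"tx":0,"ty":0,"tz":20,"rx":0,"ry":0,"rz":0},{"jaw":50,"tx":0,"ty":0,"tz":35,"rx":0,"ry":0,"rz":0},{"jaw":50,"tx":0,"ty":0,"tz":35,"rx":0,"ry":0,"rz":0},{"jaw":50,"tx":0,"ty":0,"tz":25,"rx":0,"ry":0,"rz":0},{"jaw":50,"tx":0,"ty":0,"tz":13,"rx":0,"ry":0,"rz":0},{"jaw":50,"tx":0,"ty":0,"tz":6,"rx":0,"ry":0,"rz":0},{"jaw":50,"tx":0,"ty":0,"tz":0,"rx":0,"ry":0,"rz":0},{"jaw":50,"tx":0,"ty":0,"tz":0,"rx":0,"ry":0,"rz":0}])

```text
time_s: 23.5
eef_pos: [0.5056, -0.0088, 0.1291]
orientation: [2.38, 2.048, 0.003]
contact_force: [0.3, -0.0, 1.1]
opening: 0.529
grasp_force: 0.0
```

Run:
```python
from h import *
o,W=info(); w=vision.snapshot('wrist'); save(w,'w6.png')
for l,z in [('gate_knob',.136)]:
    for r in vision.tip_of(w,l)[:2]: print(l,r['position'],round(r['conf'],2),atz(w,r['position'],z,o))
```

```text
t 23.5 tcp [ 0.5056 -0.0088  0.1291] fing ang -8.588055245916776 zax [ 0.0029 -0.0003 -1.    ] q [-0.13  0.02  1.61  0.    1.51  0.02] F [ 0.3 -0.   1.1] open 49.8 gf 0.0
gate_knob [312.8, 312.9] 0.61 [ 0.5054 -0.0077  0.136 ]
```

Call:
servo_tool(steps=[{"jaw":30,"tx":0,"ty":0,"tz":0.5,"rx":0,"ry":0,"rz":0},{"jaw":8,"tx":0,"ty":0,"tz":0,"rx":0,"ry":0,"rz":0},{"jaw":8,"tx":0,"ty":0,"tz":0,"rx":0,"ry":0,"rz":0},{"jaw":8,"tx":0,"ty":0,"tz":0,"rx":0,"ry":0,"rz":0},{"jaw":8,"tx":0,"ty":0,"tz":0,"rx":0,"ry":0,"rz":0},{"jaw":8,"tx":0,"ty":0,"tz":0,"rx":0,"ry":0,"rz":0}])

```text
time_s: 24.2
eef_pos: [0.5031, -0.0084, 0.1271]
orientation: [-2.379, -2.048, 0.003]
contact_force: [-6.2, 0.0, 3.3]
opening: 0.216
grasp_force: 30.0
```

Call:
servo_tool(steps=[{"jaw":8,"tx":0,"ty":1,"tz":0,"rx":0,"ry":0,"rz":0},{"jaw":8,"tx":0,"ty":0,"tz":0,"rx":0,"ry":0,"rz":0}])

```text
time_s: 24.4
eef_pos: [0.5031, -0.0084, 0.127]
orientation: [-2.378, -2.046, 0.006]
contact_force: [-8.1, 0.5, 6.0]
opening: 0.217
grasp_force: 30.0
```

Call:
servo_tool(steps=[{"jaw":8,"tx":0,"ty":-2,"tz":0,"rx":0,"ry":0,"rz":0},{"jaw":8,"tx":0,"ty":0,"tz":0,"rx":0,"ry":0,"rz":0}])

```text
time_s: 24.6
eef_pos: [0.5031, -0.0084, 0.127]
orientation: [-2.381, -2.049, 0.0]
contact_force: [-2.6, 0.2, 2.3]
opening: 0.22
grasp_force: 30.0
```

Call:
servo_tool(steps=[{"jaw":8,"tx":0,"ty":-2,"tz":0,"rx":0,"ry":0,"rz":0},{"jaw":8,"tx":0,"ty":0,"tz":0,"rx":0,"ry":0,"rz":0}])

```text
time_s: 24.8
eef_pos: [0.5029, -0.0083, 0.1271]
orientation: [2.38, 2.047, 0.004]
contact_force: [4.0, -0.7, -2.2]
opening: 0.216
grasp_force: 30.0
```

Call:
servo_tool(steps=[{"jaw":8,"tx":0,"ty":-3,"tz":0,"rx":0,"ry":0,"rz":0},{"jaw":8,"tx":0,"ty":-4,"tz":0,"rx":0,"ry":0,"rz":0},{"jaw":8,"tx":0,"ty":-4,"tz":0,"rx":0,"ry":0,"rz":0},{"jaw":8,"tx":0,"ty":-4,"tz":0,"rx":0,"ry":0,"rz":0},{"jaw":8,"tx":0,"ty":-4,"tz":0,"rx":0,"ry":0,"rz":0},{"jaw":8,"tx":0,"ty":-3,"tz":0,"rx":0,"ry":0,"rz":0},{"jaw":8,"tx":0,"ty":-2,"tz":0,"rx":0,"ry":0,"rz":0},{"jaw":8,"tx":0,"ty":0,"tz":0,"rx":0,"ry":0,"rz":0},{"jaw":8,"tx":0,"ty":0,"tz":0,"rx":0,"ry":0,"rz":0}])

```text
time_s: 25.7
eef_pos: [0.4796, -0.0052, 0.1271]
orientation: [2.379, 2.046, 0.004]
contact_force: [6.8, -1.4, -3.8]
opening: 0.218
grasp_force: 30.0
```

Run:
```python
from h import *
o,W=info(); d=np.array(o['eef_pos'])-[.5031,-.0084,.127]; print('opening mm',-d@[.989,-.15,0]*1000, 'lateral',d@[.15,.989,0]*1000)
```

```text
t 25.7 tcp [ 0.4796 -0.0052  0.1271] fing ang -8.601895728224026 zax [ 0.0047 -0.0011 -1.    ] q [-0.13 -0.04  1.67 -0.    1.5   0.02] F [ 6.8 -1.4 -3.8] open 20.5 gf 30.0
opening mm 23.74471040375318 lateral -0.3475786585900608
```

Call:
servo_tool(steps=[{"jaw":8,"tx":0,"ty":-0.4,"tz":0,"rx":0,"ry":0,"rz":0},{"jaw":8,"tx":0,"ty":0,"tz":0,"rx":0,"ry":0,"rz":0},{"jaw":8,"tx":0,"ty":0,"tz":0,"rx":0,"ry":0,"rz":0}])

```text
time_s: 26.0
eef_pos: [0.4794, -0.0052, 0.1271]
orientation: [2.379, 2.046, 0.005]
contact_force: [7.1, -2.0, -2.8]
opening: 0.215
grasp_force: 30.0
```

Run:
```python
from h import *
o,W=info(); d=np.array(o['eef_pos'])-[.5031,-.0084,.127]; print('opening mm',-d@[.989,-.15,0]*1000)
w=vision.snapshot('wrist'); q=vision.snapshot('side'); p=vision.snapshot('top')
big=lambda im,x0,y0,w,h:cv2.resize(im['pixels'][y0:y0+h,x0:x0+w,::-1],(400,300),interpolation=3)
cv2.imwrite('pics/c6.png',np.vstack([np.hstack([cv2.resize(w['pixels'][:,:,::-1],(400,300)),big(w,320,180,240,180)]),np.hstack([big(p,170,150,240,180),big(q,200,220,160,120)])]))
```

```text
t 26.0 tcp [ 0.4794 -0.0052  0.1271] fing ang -8.600969652435838 zax [ 0.005  -0.0012 -1.    ] q [-0.13 -0.04  1.67 -0.    1.5   0.02] F [ 7.1 -2.  -2.8] open 20.2 gf 30.0
opening mm 23.91757876148991
```

View pics/c6.png

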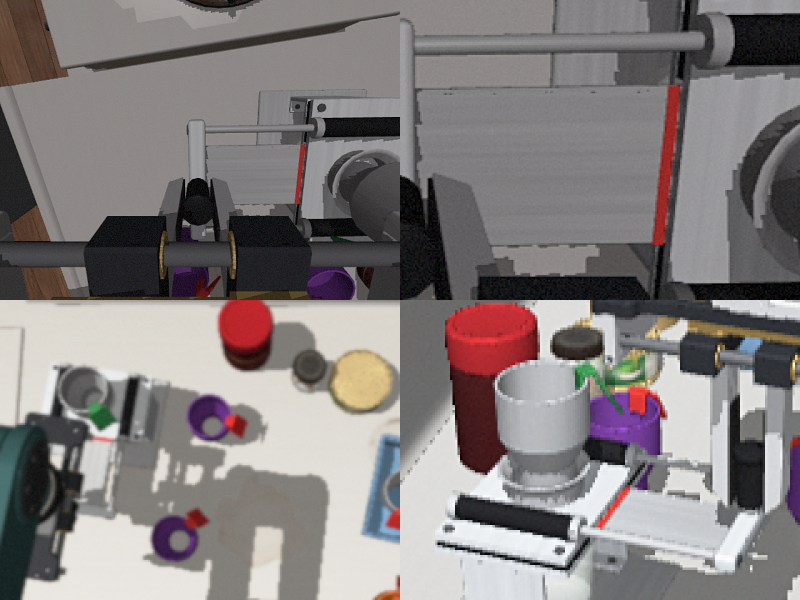

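The red line, at (666,165) in the wrist crop, is just clear of the housing's front edge. The green funnel is still seated upright and the knob is held at 23.9 mm of opening. I'm handing in now.

```bash
python3 -c "
from h import *
print(ticket.hand_in())"
```

```text
the job is handed in; nothing more can be done
None
```

I handed the job in at 26 s: the green-tagged funnel is seated upright in the collar, the red-tagged one stands upright in the basket, and the gripper is holding the gate at half travel (23.9 mm measured, against 24).

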